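# Free a movement plate from under a sprung finger and lay it in its nest

### The job

The brass movement plate sits in the dark clamping fixture, held down by a sprung steel finger. Lift the finger by its red grip until it goes over centre and stays up by itself, and only then take the plate off and lay it flat and square in the empty orange nest, between the nest's two end lips; set it down, do not drop it. Leave the finger up, and do not disturb the other things on the bench.

Things in the scene. Friction and masses are not known exactly. Their poses are not given: they have to be found in the camera images.
- clamp: Fixed fixture: dark base x -55 to 105, y +-35, 10 mm high; black seat block 86 (x) x 34 (y), its top (seat) 36 mm above the bench, with end lips 5 thick, 4 high, 76 mm apart; y sides open. Two hinge cheeks x 71 to 93, y +-9 to +-15, up to z 66 mm. Origin: on the bench under the seat's centre; x along the seat to the hinge, z up. Yaw within 0.5 rad.
- finger (a joint): Finger angle, rad, about the fixture's y. 0: down, level from the hinge to -x, its 8 mm rubber foot on the plate's edge 29 mm from the seat's centre. Positive: swings up and back to +x, stop at 1.8. Over-centre spring: pushes down below 0.9 (0.27 N m at 0, fading to none at 0.9), above 0.9 pushes up and holds it at the stop. Damping 0.12 N m s/rad: swing it at 1 rad/s or less.
- finger_grip (a point): Centre of the red grip: round bar 14 mm thick, 26 mm long along the fixture's y, on the 12 mm wide finger arm; pinch its flat ends from above and it can turn between the fingers. Finger down: 70 mm above the bench, 40 mm in x from the seat's centre. Arc of 42 mm about finger_hinge: 40 mm to -x and 14 mm above it when down, 23 mm to +x and 36 mm above it at 1.8 rad.
- finger_hinge (a point): Hinge axis of the finger, on the fixture: 80 mm in x from the seat's centre and 56 mm above the bench; the axis runs along the fixture's y.
- plate: Loose brass plate 70 (x) x 46 (y) x 6 mm, about 140 g, copper-coloured wheels marked on its face. Origin: centre of its underside; z up. It lies on the fixture's seat, long side along the fixture's x, and overhangs the seat 6 mm on each y side, so it can be gripped across its 46 mm width from above.
- nest: Fixed orange nest, the empty one: foot 110 x 56 x 8 mm, block 86 (x) x 34 (y), its top 30 mm above the bench, end lips 5 thick, 4 high, 76 mm apart; y sides open. Origin: on the bench under the block's centre; x along the long side, z up. The plate goes on top, long side along x (either way round), overhanging equally on both y sides.
- nest_grey: Fixed grey nest of the same shape, holding an aluminium plate. Not used.
- nest_blue: Fixed blue nest of the same shape, holding an aluminium plate. Not used.
- spare_a: Loose aluminium plate of the same size in the grey nest; leave it. Origin: centre of its underside.
- spare_b: Loose aluminium plate of the same size in the blue nest; leave it. Origin: centre of its underside.
- dome: Clear bluish dust-cover dome, 72 mm across, 62 mm high; leave it. Origin: centre of its underside.
- dish: White bowl, 64 mm across, 18 mm high; leave it. Origin: centre of its underside.
- loupe: Black eye loupe, 34 mm across, 30 mm high; leave it. Origin: centre of its underside.
- driver: Yellow screwdriver, 130 mm long, lying; leave it. Origin: under its middle.
- tweezers: Steel tweezers, 90 mm long, 8 mm high, lying; leave them. Origin: near their middle, on the bench.
- oil: Amber jar, 32 mm across, 60 mm high; leave it. Origin: centre of its underside.
Not all that is in view belongs to the job. Of the things shaped like the plate, the brass one is meant. Of the things that look like the nest, the larger one is meant.

How it is judged (in metres and radians):
On the way, in this order (a step that is already met when the one before it is completed fails the run):
1. the finger is raised past 1.3 rad with the plate still in its seat (value of joint finger above 1.3 rad and distance of plate from where it was at the start of the episode below 0.012 m), for 0.2 s.
2. the plate is lifted clear of the fixture with the finger up (z of plate in the frame of clamp above 0.05 m and value of joint finger above 1.3 rad), for 0.1 s.
At the end, for the whole second after the job is handed in: The brass plate lies still and flat (tilt under 0.06 rad), face up, on the orange nest's block between its end lips: within 5.5 mm of centre along the nest's x, 9 mm along y, its underside 27 to 32.5 mm above the bench, its long side within 0.14 rad of the nest's; the finger stands up past 1.3 rad (x of plate in the frame of nest between -0.0055 and 0.0055 m and y of plate in the frame of nest between -0.009 and 0.009 m and z of plate in the frame of nest between 0.027 and 0.0325 m and angle between the x axis of plate and the x axis of nest, either way round below 0.14 rad and angle between plate's own z axis and vertical below 0.06 rad and linear speed of plate below 0.02 m/s and value of joint finger above 1.3 rad); the robot touches nothing.
It fails at once if the plate is shifted more than 12 mm while the finger is not up (below 0.9 rad) (distance of plate from where it was at the start of the episode above 0.012 m and value of joint finger below 0.9 rad).
It fails at once if the plate is dropped: it falls free faster than 0.45 m/s (a drop of about 10 mm) (contact force between plate and anything else below 0.01 N and linear speed of plate above 0.45 m/s).
It fails at once if another loose thing on the bench is moved more than 20 mm (distance of any of spare_a, spare_b, dome, dish, loupe, driver, tweezers, oil from where it was at the start of the episode above 0.02 m).
It also fails if it takes over 56 s, if anything falls off the work surface, if the arm or the gripper's body presses on something with over 40 N, if the wrist force passes 120 N, or if a joint passes its speed limit or range.

### The arm

A 7-joint arm with a two-finger parallel gripper is mounted at the origin on the work surface. World frame = base frame: x ahead of the robot, y to its left, z up, the work surface at z = 0. Lengths are in mm, angles in rad, forces in N, time in s.
With the tool pointing down it reaches from about 400 to 900 mm from the base axis. Payload 5.5 kg.
Tool frame: the origin (TCP) lies between the finger pads; the fingertips stand 8 mm ahead of it and the grasp point (between the pads) lies 11 mm behind it; z points along the fingers, y is the line along which they close (so a half turn about z gives the same grasp; the last joint's range is limited). The gripper opens to 85 mm and grips with 20 to 120 N. Pads are 22 mm wide; open, the fingers measure 114 mm over their backs; the gripper's body (76 mm by 85 mm) begins 54 mm behind the grasp point. The pads swing forward as they close: fully open they stand 13 mm farther back than shut.
Start: joints at [1.388, 0.501, -0.427, 1.55, 0.221, 1.138, -0.21], TCP at [280.298, -586.458, 239.31] pointing down, gripper open.
Joint ranges: [-2.88, 2.88], [-0.31, 2.03], [-1.54, 1.56], [0.2, 2.42], [-1.41, 4.55], [0.19, 2.02], [-2.57, 2.57]. Speed limits (rad/s): [2.57, 2.57, 3.14, 3.14, 3.14, 3.14, 3.14].

### API

Orientations are given as a rotation vector (axis times angle).
In Python, from cell import env, read_camera gives the robot as it stands.
- The arm moves only by the shell command python3 -m inch 'ROWS' [FORCE]. ROWS is a JSON object of lists of equal length, an entry for each row: "slide": the shift along the tool's x, y, z in cm, a list of three; "yaw": the turn about the tool's z in units of 5 degrees (1.0 is 5 degrees); "claw": the closure in counts, from 0 (fully open) to 255 (shut). In form: {"slide": [[x, y, z], ...], "yaw": [yaw, ...], "claw": [claw, ...]}. A call has 1 to 20 rows; each row shifts and turns the commanded pose from where the row before left it, along the tool's axes as they then stand; what a row does not reach is not made up. A row lasts 1/8 s, in which the tool goes at most 62.5 mm and 10.7 degrees, less where a joint would pass 70% of its speed; a pose out of reach is approached as far as the arm can. A call is refused whole if a number of a shift passes 6.25 or a number of a turn 1, either way. A call with a gripper value outside its range is refused whole. The fingers move at their own pace and stop on an object; FORCE is the grip in N (left out, the last holds). Time passes only in rows, so rows that do not move let the fingers close. It gives the time, the measured TCP pose, the force, the opening and the grip force at its end, in the units of the state.
- env.read_state(): the state, without advancing time (a new reading comes with each control period).
- read_camera(name): name is "side" or "top" or "wrist"; returns a dict with "image" (480x640x3 uint8, red, green, blue), "range_z" (480x640 float32, mm along the optical axis (not along the pixel's ray), 0 where there is no reading), "K" (3x3 intrinsics, pixels), "D" ([k1, k2, p1, p2, k3] as OpenCV has them; the pictures are not rectified), "rvec" (rotation vector, rad) and "tvec" (3), from world to camera coordinates, as OpenCV has them; the wrist camera has in their place "hand_eye" (4x4, takes a point from camera to tool coordinates, whose origin is the TCP and whose axes are the flange's). Camera axes: x right, y down, z forward; pixel columns grow to the right and rows downward; lengths in mm; the calibration is good to about 2 mm. A picture is of the moment at which its call begins: read the wrist's pose just before it.
- env.sign_off(): hands the job in; it is judged then, once.
The state is a dict: "t": time; "joint_pos": joint angles; "qvel": joint speeds; "tau": joint torques, N m; "tool_pos": TCP position; "tcp_rot": TCP orientation; "wrist_force": force on the tool from outside, world axes, zero at the start; "moment": the same for the moment, N m; "gripper_width": finger opening in mm; "grip_force": force on a finger pad.
Only numpy, scipy, OpenCV 4.12 (cv2) and the standard library are available. Lean on these libraries where they do the work, as an engineer would, in place of code of your own. Each camera call takes 0.05 s, during which the arm holds its last target. There are 200 camera calls.

## Working session

There is one attempt and no reset: what is moved stays moved. The work goes in short steps, Python scripts to look and compute and a shell command to move; the robot and the scene stay as the last step left them, time stands still between calls to the robot, and variables do not carry over. Pictures are saved under pics/ and viewed, at most 12 in all, crops included, and the job is handed in when it is done.

```bash
mkdir -p pics; ls; cat > h.py <<'E'
import numpy as np, cv2
from cell import env, read_camera
def world(c):
    """per-pixel world points (480,640,3), nan where no reading"""
    h,w=c["range_z"].shape
    u,v=np.meshgrid(np.arange(w,dtype=float),np.arange(h,dtype=float))
    n=cv2.undistortPoints(np.stack([u,v],-1).reshape(-1,1,2),c["K"],np.array(c["D"],float)).reshape(-1,2)
    z=c["range_z"].reshape(-1).astype(float); z[z<=0]=np.nan
    P=np.c_[n*z[:,None],z]
    if "rvec" in c:
        R=cv2.Rodrigues(np.array(c["rvec"],float))[0]; P=(P-np.ravel(c["tvec"]))@R
    else:
        s=c["state"]; T=np.array(c["hand_eye"]); P=P@T[:3,:3].T+T[:3,3]
        P=P@cv2.Rodrigues(np.array(s["tcp_rot"],float))[0].T+np.array(s["tool_pos"])
    return P.reshape(h,w,3)
def shot(name,save=None):
    s=env.read_state(); c=read_camera(name); c["state"]=s
    if save: cv2.imwrite(f"pics/{save}.png",c["image"][:,:,::-1])
    return c
E
python3 - <<'E'
from h import *
import pickle
for n in ["top","side"]:
    c=shot(n,n+"0"); pickle.dump(c,open(n+".pkl","wb")); print(n,c["K"][0,0],c["rvec"],c["tvec"])
s=env.read_state();print(s["tool_pos"],s["tcp_rot"],s["gripper_width"],s["t"])
print(cv2.Rodrigues(np.array(s["tcp_rot"]))[0].round(3))
E
```

```text
pics
top 476.2288874058568 [ 2.04827877 -2.18679927  0.23300885] [  6.4841664  546.65733053 825.81718397]
side 477.3028814110934 [ 0.63732999 -2.59937053  1.20098832] [482.47856302 211.2007057  837.86252199]
[ 279.94665419 -585.9450828   238.34455184] [-3.06215113e+00 -6.94153400e-01  5.39538553e-04] 85.3596662584458 0.1
[[ 0.902  0.431 -0.001]
 [ 0.431 -0.902  0.002]
 [ 0.    -0.002 -1.   ]]
```

View pics/top0.png

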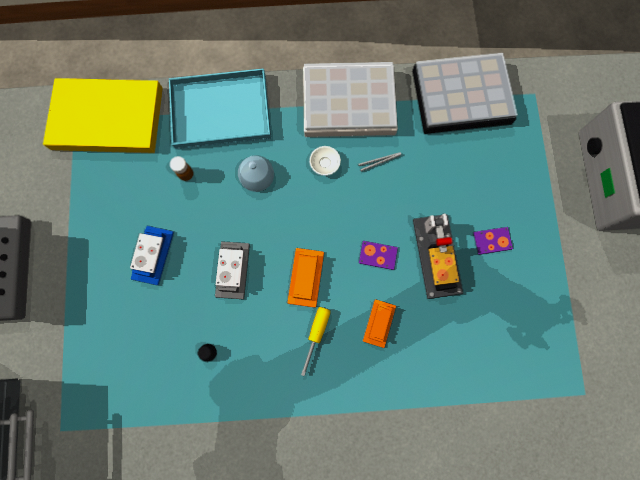

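View pics/side0.png

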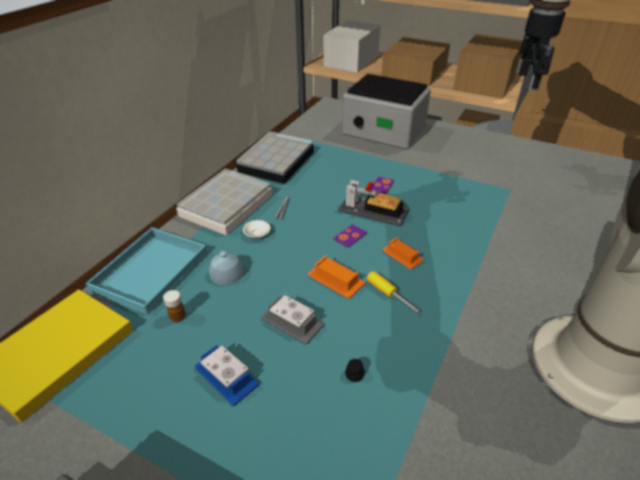

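Candidates: the brass plate is at (443,268) in the clamp. The purple cards at (378,254) and (493,240) and the aluminium plates at (150,252) and (229,267) are lookalikes. The large orange nest is at (306,277) and the small decoy at (380,323). The red grip is at (443,241), with the hinge cheeks at (437,222). Next I measure these and check one close crop.

```bash
python3 - <<'E'
from h import *
import pickle
c=pickle.load(open("top.pkl","rb")); W=world(c); im=c["image"]; hsv=cv2.cvtColor(im,cv2.COLOR_RGB2HSV)
def rect(m,roi,zmin,zmax,name):
    u0,v0,u1,v1=roi; M=np.zeros(m.shape,bool); M[v0:v1,u0:u1]=True
    M&=m&(W[...,2]>zmin)&(W[...,2]<zmax); P=W[M]
    (cx,cy),(a,b),ang=cv2.minAreaRect(P[:,:2].astype(np.float32))
    if a<b: ang-=90
    print(name,len(P),"c",round(cx,1),round(cy,1),"size",round(a,1),round(b,1),"long ang",round(ang%180,1),"z",np.percentile(P[:,2],[5,50,95]).round(1))
H,S,V=[hsv[...,i].astype(int) for i in range(3)]
org=(H<22)&(S>120)&(V>70)
rect(org,(285,240,330,312),3,16,"nest foot"); rect(org,(285,240,330,312),22,45,"nest block"); rect(org,(285,240,330,312),-20,60,"nest all")
rect(org,(360,295,402,352),-20,60,"decoy")
rect((H>10)&(H<32)&(S>90),(425,245,462,292),30,60,"plate")
rect(((H<8)|(H>172))&(S>150),(430,232,455,250),50,90,"red grip")
dark=(V<70)
rect(dark,(405,205,470,305),3,18,"base")
rect(V>=0,(405,205,470,305),58,80,"cheeks+grip")
rect(V>=0,(405,205,470,305),3,18,"base any")
rect(V>=0,(405,205,470,305),30,50,"seat+plate")
cr=np.hstack([cv2.resize(im[200:308,280:470],None,fx=4,fy=4,interpolation=cv2.INTER_CUBIC)])
cv2.imwrite("pics/crop1.png",cr[...,::-1])
E
```

```text
nest foot 777 c 496.0 19.9 size 56.2 110.2 long ang 168.3 z [ 4.8  7.4 10.3]
nest block 834 c 495.9 19.8 size 34.1 86.4 long ang 168.5 z [26.8 29.7 33.9]
nest all 1633 c 496.1 20.2 size 56.7 110.2 long ang 168.2 z [ 5.2 26.  32.9]
decoy 998 c 398.6 -114.9 size 42.7 83.5 long ang 159.1 z [ 4.5 18.9 26.1]
plate 868 c 493.3 -241.5 size 79.9 46.6 long ang 3.5 z [38.7 41.9 44.2]
red grip 106 c 535.8 -238.5 size 12.5 26.0 long ang 93.6 z [70.7 75.2 77.6]
base 1056 c 519.8 -240.5 size 160.1 71.6 long ang 4.4 z [ 6.4  9.6 12.4]
cheeks+grip 291 c 554.4 -236.9 size 70.1 31.6 long ang 4.8 z [58.4 65.8 76.9]
base any 1630 c 525.8 -241.5 size 128.5 201.9 long ang 174.4 z [ 3.3  9.3 12.5]
seat+plate 1047 c 521.3 -239.8 size 136.2 46.6 long ang 3.5 z [36.7 41.7 44.3]
```

View pics/crop1.png

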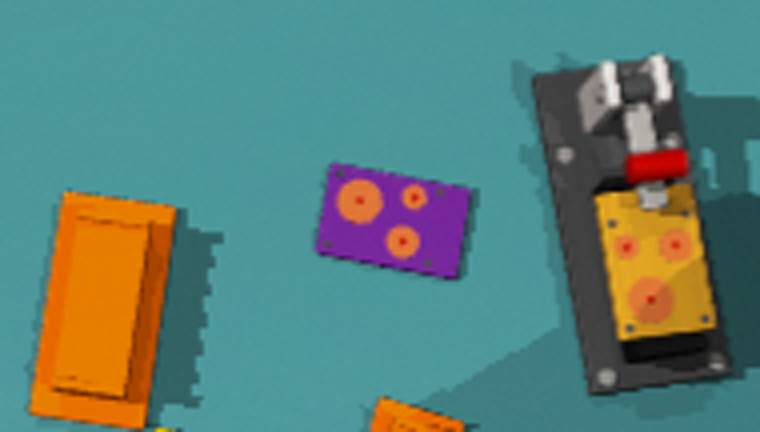

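The crop confirms the choices. The brass plate (crop 655,265) is under the finger, with the red grip at (657,165). The large nest is at (105,310). The purple card at (395,222) is only a lookalike.

From this, the clamp origin is about (495,-242) with yaw 4.2°. The nest is at (496,20) with yaw -11.6°. First I turn and hover over the grip.

```bash
python3 -m inch '{"slide":[[0,0,0],[0,0,0],[0,0,0],[0,0,0],[0,0,0],[2.34,-2.73,0],[2.34,-2.73,0],[2.34,-2.73,0],[2.34,-2.73,0],[2.34,-2.73,0],[2.34,-2.73,0],[2.34,-2.73,0],[2.34,-2.73,0],[2.34,-2.73,0],[2.34,-2.73,0],[2.34,-2.73,0],[2.34,-2.73,0],[0,0,2],[0,0,2],[0,0,0]],"yaw":[0.85,0.85,0.85,0.85,0.85,0,0,0,0,0,0,0,0,0,0,0,0,0,0,0],"claw":[0,0,0,0,0,0,0,0,0,0,0,0,0,0,0,0,0,0,0,0]}' 40
python3 - <<'E'
from h import *
import pickle
c=shot("wrist","wrist1");pickle.dump(c,open("w1.pkl","wb"))
s=c["state"];print(s["tool_pos"],cv2.Rodrigues(np.array(s["tcp_rot"]))[0].round(3).tolist())
W=world(c);hsv=cv2.cvtColor(c["image"],cv2.COLOR_RGB2HSV);H,S,V=[hsv[...,i].astype(int) for i in range(3)]
for nm,m in [("red",((H<8)|(H>172))&(S>150)&(W[...,2]>50)&(W[...,2]<90)),("brass",(H>12)&(H<32)&(S>90)&(W[...,2]>35)&(W[...,2]<50))]:
    m=cv2.morphologyEx(m.astype(np.uint8),cv2.MORPH_OPEN,np.ones((3,3)))>0
    P=W[m]; 
    if len(P)>20: print(nm,len(P),cv2.minAreaRect(P[:,:2].astype(np.float32)),np.percentile(P[:,2],[5,50,95]).round(1))
E
```

```text
t: 2.6
tool_pos: [534.2, -238.1, 197.4]
tcp_rot: [-3.137, -0.118, 0.006]
wrist_force: [0.5, -0.8, 0.4]
gripper_width: 85.4
grip_force: 0.0
[ 534.21414568 -238.13901319  197.36115606] [[0.997, 0.075, -0.004], [0.075, -0.997, 0.002], [-0.004, -0.002, -1.0]]
red 528 ((538.1212158203125, -237.04116821289062), (13.284229278564453, 24.723304748535156), 4.312173366546631) [72.9 77.  78.7]
brass 2521 ((494.04376220703125, -114.86441040039062), (299.7467041015625, 88.0821762084961), 88.37525939941406) [36.  43.3 44.5]
```

View pics/wrist1.png

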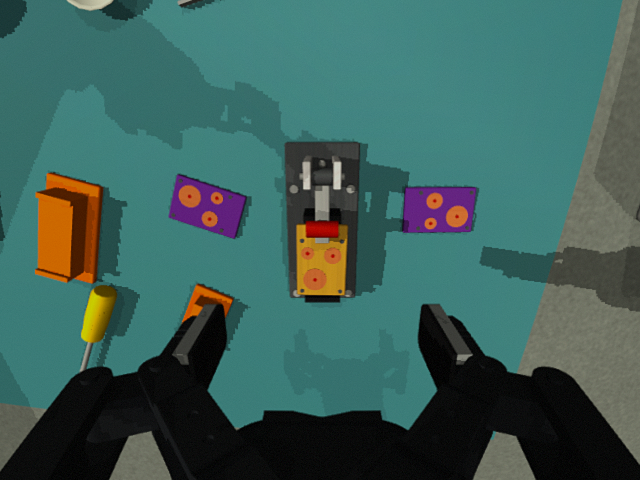

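The grip is centred between the pads (columns 222 and 422, grip at column 321, row 229), and the yaw matches. Next I descend and close.

```bash
python3 -m inch '{"slide":[[0.25,0,1.4],[0,0,1.4],[0,0,1.4],[0,0,1.4],[0,0,1.4],[0,0,1.4],[0,0,1.4],[0,0,1.4],[0,0,1.4],[0,0,1.1],[0,0,0],[0,0,0],[0,0,0],[0,0,0],[0,0,0],[0,0,0]],"yaw":[0,0,0,0,0,0,0,0,0,0,0,0,0,0,0,0],"claw":[0,0,0,0,0,0,0,0,0,0,0,130,130,150,150,150]}' 50
```

```text
t: 4.65
tool_pos: [538.3, -238.6, 62.4]
tcp_rot: [3.139, 0.118, 0.0]
wrist_force: [0.1, -0.2, -0.3]
gripper_width: 34.7
grip_force: 0.0
```

```bash
python3 -m inch '{"slide":[[0,0,0.2],[0,0,0],[0,0,0],[0,0,0],[0,0,0]],"yaw":[0,0,0,0,0],"claw":[165,180,200,200,200]}' 50
python3 - <<'E'
from h import *
c=shot("wrist","wrist2")
print(c["state"]["wrist_force"])
E
```

```text
t: 5.28
tool_pos: [538.2, -237.5, 60.3]
tcp_rot: [-3.138, -0.119, 0.001]
wrist_force: [-2.1, 5.2, 4.1]
gripper_width: 25.0
grip_force: 49.0
[-2.06664984  5.22496102  4.13618071]
```

View pics/wrist2.png

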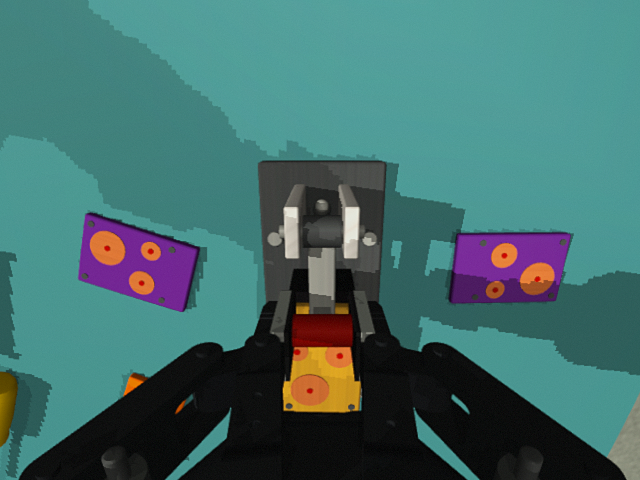

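The grip is held (25 mm opening, 49 N) between the pads at (323,330). I swing it along the arc at about 0.8 rad/s.

```bash
python3 -m inch '{"slide":[[0.16,0,-0.41],[0.21,0,-0.38],[0.24,0,-0.36],[0.28,0,-0.34],[0.32,0,-0.30],[0.34,0,-0.27],[0.37,0,-0.23],[0.39,0,-0.20],[0.41,0,-0.15],[0.42,0,-0.11],[0.43,0,-0.07],[0.44,0,-0.02],[0.43,0,0.02],[0.43,0,0.07],[0.43,0,0.11],[0.40,0,0.16],[0,0,0],[0,0,0]],"yaw":[0,0,0,0,0,0,0,0,0,0,0,0,0,0,0,0,0,0],"claw":[200,200,200,200,200,200,200,200,200,200,200,200,200,200,200,200,200,200]}' 50
python3 - <<'E'
from h import *
c=shot("side","side2")
im=c["image"][140:260,300:460]
cv2.imwrite("pics/side2c.png",cv2.resize(im,None,fx=4,fy=4,interpolation=cv2.INTER_CUBIC)[...,::-1])
E
```

```text
t: 7.58
tool_pos: [597.4, -233.2, 87.7]
tcp_rot: [3.139, 0.119, 0.006]
wrist_force: [-0.7, 5.7, -2.0]
gripper_width: 23.4
grip_force: 49.0
```

View pics/side2c.png

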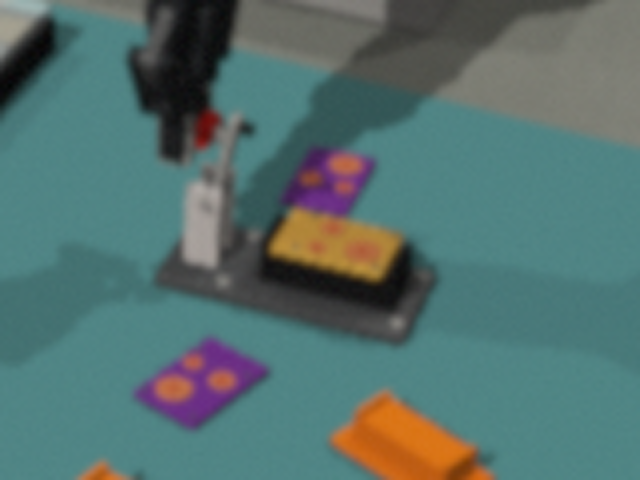

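The finger stands upright with the grip at (207,128) in the crop, and the plate is still seated at (340,245). I release, rise, and hover over the plate.

```bash
python3 -m inch '{"slide":[[0,0,0],[0,0,0],[0,0,0],[0,0,0],[0,0,0],[0,0,-2],[0,0,-2],[0,0,-2],[0,0,-2],[0,0,-2],[-2,0,0],[-2,0,0],[-2,0,0],[-2,0,0],[-2.3,0,0],[0,0,0],[0,0,0]],"yaw":[0,0,0,0,0,0,0,0,0,0,0,0,0,0,0,0,0],"claw":[140,80,0,0,0,0,0,0,0,0,0,0,0,0,0,0,0]}' 50
python3 - <<'E'
from h import *
for n in ["wrist","top"]:
    c=shot(n,n+"3"); W=world(c);hsv=cv2.cvtColor(c["image"],cv2.COLOR_RGB2HSV);H,S,V=[hsv[...,i].astype(int) for i in range(3)]
    near=(abs(W[...,0]-494)<60)&(abs(W[...,1]+242)<45)
    m=(H>12)&(H<32)&(S>90)&(W[...,2]>36)&(W[...,2]<50)&near
    m=cv2.morphologyEx(m.astype(np.uint8),cv2.MORPH_CLOSE,np.ones((3,3)))>0
    P=W[m&near]; 
    if len(P)>20: print(n,len(P),cv2.minAreaRect(P[:,:2].astype(np.float32)),np.median(P[:,2]))
    m=((H<8)|(H>172))&(S>150)&(W[...,2]>60)
    m&=(abs(W[...,1]+237)<50)
    print("red",n,m.sum(),np.median(W[m],0) if m.any() else "")
E
```

```text
t: 9.75
tool_pos: [493.4, -242.1, 185.9]
tcp_rot: [3.139, 0.118, 0.002]
wrist_force: [-0.5, 0.5, -0.0]
gripper_width: 85.3
grip_force: 0.0
wrist 3510 ((498.37353515625, -239.4420166015625), (85.02010345458984, 45.938316345214844), 3.5201148986816406) 43.4037002342866
red wrist 1023 [ 599.16402693 -232.51231455   99.47503917]
top 468 ((492.8511657714844, -241.60389709472656), (62.76386642456055, 46.64053726196289), 3.4640793800354004) 41.79868837584006
red top 90 [ 598.42275329 -231.18747862   97.35075371]
```

View pics/wrist3.png

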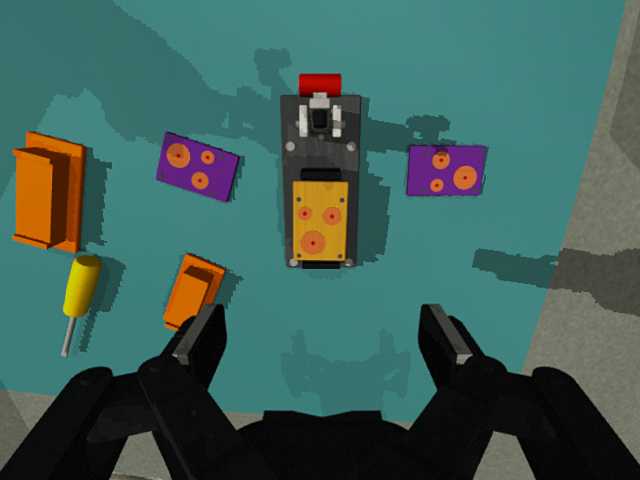

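The finger stayed up, with the red grip at (320,84). The plate's corners are near (293,182) to (347,262). I work out the plate centre from its four corners.

```bash
python3 - <<'E'
from h import *
c=shot("wrist"); W=world(c)
hsv=cv2.cvtColor(c["image"],cv2.COLOR_RGB2HSV);H,S,V=[hsv[...,i].astype(int) for i in range(3)]
m=((S>100)&(H<35)&(V>90)); m[:170]=0;m[275:]=0;m[:,:280]=0;m[:,365:]=0
m=cv2.morphologyEx(m.astype(np.uint8),cv2.MORPH_OPEN,np.ones((5,5)))
r=cv2.minAreaRect(cv2.findNonZero(m));print(r)
u,v=map(int,map(round,r[0])); p=np.nanmedian(W[v-4:v+5,u-4:u+5].reshape(-1,3),0);print(p)
s=c["state"];R=cv2.Rodrigues(np.array(s["tcp_rot"]))[0];print("tool-frame delta",R.T@(p-np.array(s["tool_pos"])))
E
```

```text
((320.5, 220.5), (79.0, 55.0), 90.0)
[ 500.55830384 -239.39140732   43.52642074]
tool-frame delta [  6.98937151  -1.8449213  142.00984391]
```

```bash
python3 -m inch '{"slide":[[0.5,-0.1,1.2],[0,0,1.2],[0,0,1.2],[0,0,1.2],[0,0,1.2],[0,0,1.2],[0,0,1.2],[0,0,1.2],[0,0,1.2],[0,0,1.2],[0,0,1.2],[0,0,1.2],[0,0,1.2],[0,0,0],[0,0,0],[0,0,0],[0,0,0],[0,0,0],[0,0,0],[0,0,0]],"yaw":[0,0,0,0,0,0,0,0,0,0,0,0,0,0,0,0,0,0,0,0],"claw":[0,0,0,0,0,0,0,0,0,0,0,0,0,0,90,105,125,150,150,150]}' 60
python3 - <<'E'
from h import *
c=shot("wrist","wrist4"); print(c["state"]["wrist_force"])
E
```

```text
t: 12.4
tool_pos: [497.8, -240.8, 30.0]
tcp_rot: [3.139, 0.118, 0.001]
wrist_force: [-1.5, 0.7, 6.2]
gripper_width: 44.7
grip_force: 60.2
[-1.45947987  0.69627257  6.19239918]
```

View pics/wrist4.png

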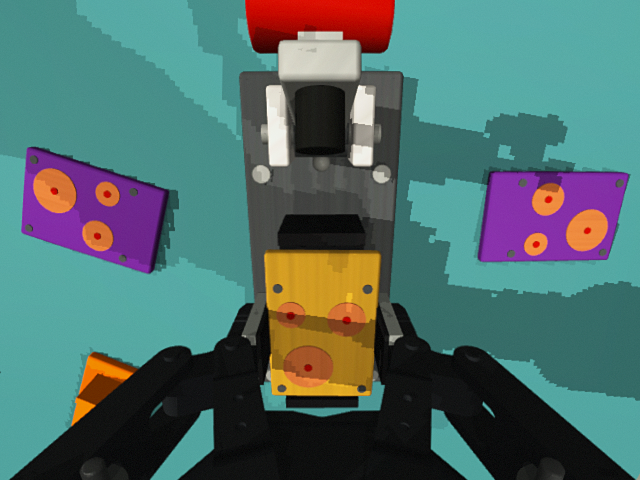

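The plate is held at 44.7 mm and 60 N between the pads at (320,330), nearly centred along x. I lift, turn to the nest's yaw, and stop short of it for a look.

```bash
python3 -m inch '{"slide":[[0,0,-0.6],[0,0,-1.4],[0,0,-2],[0,0,-2],[0,0,-2],[0,0,-2],[0,0,0],[0,0,0],[0,0,0],[0,0,0],[0,0,0]],"yaw":[0,0,0,0,0,0,0.8,0.8,0.8,0.8,0],"claw":[150,150,150,150,150,150,150,150,150,150,150]}' 60
python3 -m inch '{"slide":[[-1,-2,0],[-1.15,-2.55,0],[-1.15,-2.55,0],[-1.15,-2.55,0],[-1.15,-2.55,0],[-1.15,-2.55,0],[-1.15,-2.55,0],[-1.15,-2.55,0],[-1.15,-2.55,0],[-1.3,-3.1,0],[0,0,0],[0,0,0],[0,0,0]],"yaw":[0,0,0,0,0,0,0,0,0,0,0,0,0],"claw":[150,150,150,150,150,150,150,150,150,150,150,150,150]}' 60
python3 - <<'E'
from h import *
import pickle
c=shot("wrist","wrist5");pickle.dump(c,open("w5.pkl","wb"))
W=world(c);s=c["state"];R=cv2.Rodrigues(np.array(s["tcp_rot"]))[0];p0=np.array(s["tool_pos"])
T=(W-p0)@R
print(p0,R[:2,0])
hsv=cv2.cvtColor(c["image"],cv2.COLOR_RGB2HSV);H,S,V=[hsv[...,i].astype(int) for i in range(3)]
def rep(n,m):
    m=cv2.morphologyEx(m.astype(np.uint8),cv2.MORPH_OPEN,np.ones((3,3)))>0
    P=T[m]
    if len(P)<30: print(n,len(P));return
    print(n,len(P),cv2.minAreaRect(P[:,:2].astype(np.float32)),np.percentile(P[:,2],[5,50,95]),P[:,:2].min(0),P[:,:2].max(0))
rep("plate",(H<35)&(S>90)&(abs(T[...,2])<40)&(abs(T[...,1])<30))
o=(H<22)&(S>120)
rep("block",o&(W[...,2]>22)&(W[...,2]<42)&(abs(T[...,1])<45)); rep("foot",o&(W[...,2]>3)&(W[...,2]<16)&(abs(T[...,1])<45))
E
```

```text
t: 13.82
tool_pos: [497.7, -240.7, 130.4]
tcp_rot: [3.125, -0.319, 0.002]
wrist_force: [0.3, -0.4, -1.8]
gripper_width: 44.7
grip_force: 61.4
t: 15.45
tool_pos: [436.4, 31.6, 129.2]
tcp_rot: [3.125, -0.322, 0.0]
wrist_force: [0.5, 0.9, -1.2]
gripper_width: 44.4
grip_force: 61.5
[436.38864898  31.58788813 129.17009125] [ 0.97898828 -0.2039165 ]
plate 15532 ((0.48926544189453125, -0.9577674865722656), (70.9634017944336, 49.006553649902344), 0.6445112824440002) [-14.64226407 -13.56541681 -12.4356814 ] [-35.00552893 -25.34377742] [36.12618342 23.66453225]
block 6598 ((61.572776794433594, -2.6245880126953125), (85.96725463867188, 34.07793045043945), 0.22530126571655273) [93.55058735 97.60134135 98.81268402] [ 18.57683724 -19.7483273 ] [104.49519485  14.4542246 ]
foot 4693 ((61.86433410644531, -2.598539352416992), (109.14429473876953, 56.01882553100586), 0.20671704411506653) [118.64278545 119.82895313 121.10234181] [  7.24322915 -30.62452348] [116.47152436  25.51034268]
```

View pics/wrist5.png

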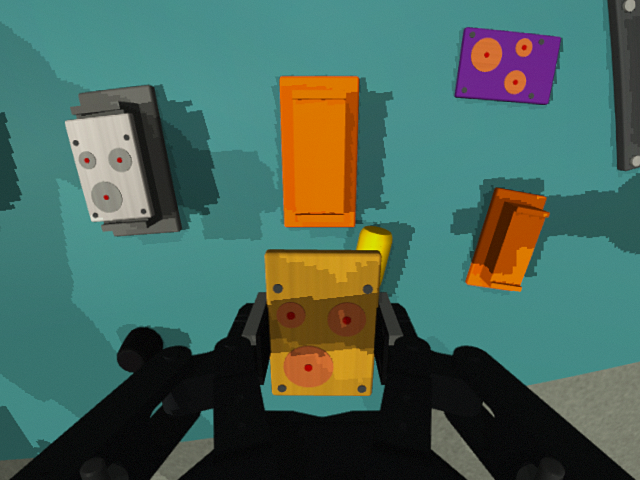

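The plate in hand centres at tool (0.5,-1.0) and the nest block at tool (61.7,-2.6), with the yaws agreeing to 0.4°. The nest is at (319,150) in the picture, and the driver handle at (375,240) stays clear. I move over it and down to a 15 mm gap, then check again.

```bash
python3 -m inch '{"slide":[[1.5,-0.1,0],[1.5,0,0],[1.5,0,0],[1.55,0,0],[0,0,1.4],[0,0,1.4],[0,0,1.4],[0,0,1.4],[0,0,1.4],[0,0,1.4],[0,0,0],[0,0,0],[0,0,0]],"yaw":[0,0,0,0,0,0,0,0,0,0,0,0,0],"claw":[150,150,150,150,150,150,150,150,150,150,150,150,150]}' 60
python3 - <<'E'
from h import *
c=shot("wrist","wrist6")
W=world(c);s=c["state"];R=cv2.Rodrigues(np.array(s["tcp_rot"]))[0];p0=np.array(s["tool_pos"])
T=(W-p0)@R
hsv=cv2.cvtColor(c["image"],cv2.COLOR_RGB2HSV);H,S,V=[hsv[...,i].astype(int) for i in range(3)]
def rep(n,m):
    m=cv2.morphologyEx(m.astype(np.uint8),cv2.MORPH_OPEN,np.ones((3,3)))>0
    P=T[m]
    if len(P)<30: print(n,len(P));return
    print(n,len(P),np.percentile(P[:,2],[5,50,95]).round(1),"min",np.percentile(P[:,:2],1,0).round(1),"max",np.percentile(P[:,:2],99,0).round(1))
near=abs(T[...,1])<45
o=(H<35)&(S>100)&near
rep("plate",o&(T[...,2]<-8)&(T[...,2]>-25)&(abs(T[...,1])<30))
rep("block",o&(W[...,2]>22)&(W[...,2]<42)&(T[...,0]>30)); rep("foot",o&(W[...,2]>3)&(W[...,2]<16)&(T[...,0]>36))
E
```

```text
t: 17.12
tool_pos: [496.5, 21.1, 45.7]
tcp_rot: [-3.125, 0.32, -0.002]
wrist_force: [-0.5, 0.7, -2.6]
gripper_width: 44.4
grip_force: 61.5
plate 15538 [-14.6 -13.5 -12.4] min [-33.1 -22.3] max [35.4 22. ]
block 2404 [ 9.6 13.8 19.5] min [ 30.3 -17.1] max [43.9 16.3]
foot 3255 [34.9 36.3 38.1] min [ 36.8 -27.3] max [55.7 26.8]
```

View pics/wrist6.png

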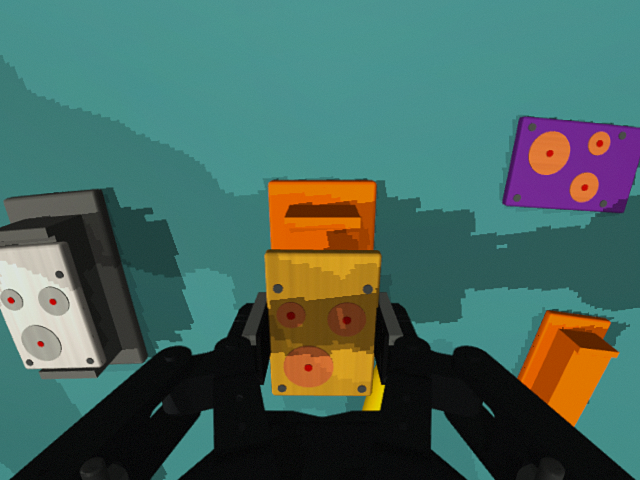

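The plate (x centre about 0.8 mm) lines up with the nest (x centre about 0.9 mm, y -0.3 mm). In the picture, the foot's front edge is at (322,181) and the lip at (322,210), both square with the plate. I lower it slowly.

```bash
python3 -m inch '{"slide":[[0,0,0.4],[0,0,0.4],[0,0,0.4],[0,0,0.3],[0,0,0.2],[0,0,0.15],[0,0,0.15],[0,0,0.1],[0,0,0],[0,0,0]],"yaw":[0,0,0,0,0,0,0,0,0,0],"claw":[150,150,150,150,150,150,150,150,150,150]}' 60
```

```text
t: 18.42
tool_pos: [495.9, 21.1, 24.2]
tcp_rot: [-3.125, 0.32, -0.0]
wrist_force: [0.4, 0.4, -1.5]
gripper_width: 44.6
grip_force: 61.5
```

```bash
python3 -m inch '{"slide":[[0,0,0.05],[0,0,0.05],[0,0,0],[0,0,0]],"yaw":[0,0,0,0],"claw":[150,150,150,150]}' 60
```

```text
t: 18.92
tool_pos: [496.0, 21.1, 24.0]
tcp_rot: [3.125, -0.32, 0.001]
wrist_force: [-3.5, -1.3, 8.4]
gripper_width: 44.3
grip_force: 62.4
```

Contact shows 8 N upward at the expected height. I release gently and rise.

```bash
python3 -m inch '{"slide":[[0,0,0],[0,0,0],[0,0,0],[0,0,0],[0,0,0],[0,0,0],[0,0,-1],[0,0,-2],[0,0,-2],[0,0,-2],[0,0,-2],[0,0,-2],[0,0,-2],[-2,0,0],[-2,0,0],[-2,0,0],[0,0,0],[0,0,0]],"yaw":[0,0,0,0,0,0,0,0,0,0,0,0,0,0,0,0,0,0],"claw":[112,104,90,60,0,0,0,0,0,0,0,0,0,0,0,0,0,0]}' 20
python3 - <<'E'
from h import *
c=shot("wrist","wrist7")
W=world(c);s=c["state"];R=cv2.Rodrigues(np.array(s["tcp_rot"]))[0];T=(W-np.array(s["tool_pos"]))@R
hsv=cv2.cvtColor(c["image"],cv2.COLOR_RGB2HSV);H,S,V=[hsv[...,i].astype(int) for i in range(3)]
near=(abs(T[...,1])<45)&(S>100)&(H<35)
for n,a,b,hm in [("plate",34,42,H>17),("foot",4,16,H<22)]:
    m=near&hm&(W[...,2]>a)&(W[...,2]<b); m=cv2.morphologyEx(m.astype(np.uint8),cv2.MORPH_OPEN,np.ones((3,3)))>0
    P=T[m]; print(n,len(P),cv2.minAreaRect(P[:,:2].astype(np.float32)),np.percentile(W[m][:,2],[2,50,98]).round(1))
    if n=="plate":
        A=np.c_[W[m][:,:2],np.ones(m.sum())]; print("tilt",np.linalg.lstsq(A,W[m][:,2],rcond=None)[0][:2])
c=shot("top"); W=world(c); hsv=cv2.cvtColor(c["image"],cv2.COLOR_RGB2HSV);m=((hsv[...,0]<8)|(hsv[...,0]>172))&(hsv[...,1]>150)&(W[...,2]>60)&(abs(W[...,1]+237)<50); print("grip",np.median(W[m],0))
E
```

```text
t: 21.18
tool_pos: [438.3, 33.1, 153.7]
tcp_rot: [-3.125, 0.321, -0.003]
wrist_force: [0.2, 0.2, -0.4]
gripper_width: 85.2
grip_force: 0.0
plate 4545 ((58.91777801513672, -0.23238563537597656), (69.39632415771484, 45.41926956176758), 0.3267298638820648) [35.9 37.4 38.9]
tilt [0.00152453 0.0002817 ]
foot 2312 ((60.19813537597656, -0.4809074401855469), (109.23333740234375, 55.970821380615234), 0.19632650911808014) [ 7.3  9.3 10.8]
grip [ 598.48300084 -231.04304654   97.30588485]
```

View pics/wrist7.png

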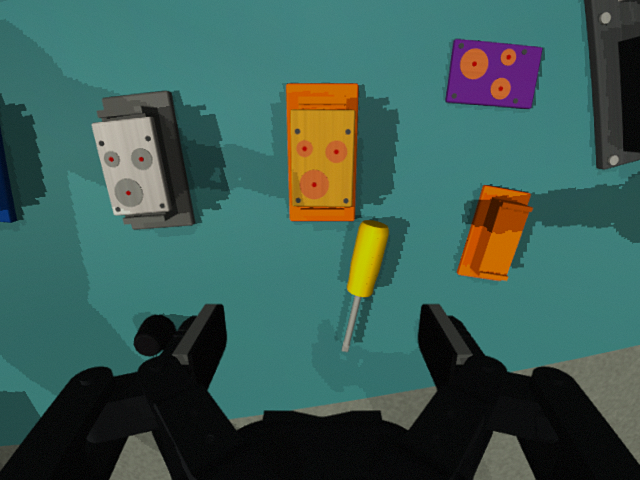

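The plate at (321,158) lies flat, with a tilt of about 0.002 rad. It sits square between both lips, about 1 mm off centre. The finger is still up and the gripper is clear, so I hand in.

```bash
python3 -c "
from cell import env; print(env.sign_off())"
```

```text
the job is handed in; nothing more can be done
None
```

The finger is up and holding by itself, the brass plate lies flat and square in the large orange nest about 1 mm off centre, and the job was handed in at about 21 s; the hand-in gave no verdict.

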